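# Move three sample vessels on to their next station

## Robot

A 7-joint arm with a two-finger parallel gripper is mounted at the origin on the work surface. World frame = base frame: x ahead of the robot, y to its left, z up, the work surface at z = 0. Lengths are in m, angles in degrees, forces in N, time in s.
With the tool pointing down it reaches from about 0.425 to 0.875 m from the base axis. Payload 4.7 kg.
Tool frame: the origin (TCP) lies at the very end of the fingers, on their centre line; the grasp point (between the pads) lies 19 mm behind it; z points along the fingers, y is the line along which they close (so a half turn about z gives the same grasp; the last joint's range is limited). The gripper opens to 85 mm and grips with 20 to 120 N. Pads are 22 mm wide; open, the fingers measure 114 mm over their backs; the gripper's body (76 mm by 85 mm) begins 54 mm behind the grasp point. The pads swing forward as they close: fully open they stand 13 mm farther back than shut.
Start: joints at [-71.557, 18.392, -4.016, 83.108, 1.295, 78.541, -3.26], TCP at [0.197, 0.619, 0.231] pointing down, gripper open.
Joint ranges: [-163.93, 163.93], [-17.29, 119.83], [-79.2, 71.16], [3.27, 140.29], [-89.18, 269.18], [5.43, 117.66], [-154.24, 154.24]. Speed limits (degrees/s): [147.25, 147.25, 180, 180, 180, 180, 180].

## Interface

Orientations are given as [roll, pitch, yaw] about the fixed x, y, z axes, in that order (R = Rz(yaw) Ry(pitch) Rx(roll)).
In Python, from cell import robot, cams gives the robot as it stands (robot), with the cameras (cams).
- The arm moves only by the tool nudge_tcp, called after "Call:" in YAML: its name, and indented under it one key for each argument. Schema: {"type":"object","properties":{"deltas":{"type":"array","items":{"type":"object","properties":{"aperture":{"type":"number"},"x":{"type":"number"},"y":{"type":"number"},"z":{"type":"number"},"spin":{"type":"number"}},"additionalProperties":false,"required":["aperture"]},"minItems":1,"maxItems":20},"grip_n":{"type":"number"},"only":{"type":"string"},"quiet":{"type":"boolean"},"lines":{"type":"string"}},"required":["deltas"],"additionalProperties":false}. deltas is a list of rows, 1 to 20 of them, each an object with the fields aperture (the finger opening in m), x, y, z (the shift in a scale on which 1.0 is 1 m), spin (a turn about the tool's z in normalised numbers (1 is 90 degrees)); a field left out counts as zero (the opening has to be given); each row is the pose to reach, as a shift and turn from the pose commanded when the call began, along the tool's axes at that moment; what a row does not reach only later rows make up. A row lasts 1/10 s, in which the tool goes at most 0.05 m and 8.59 degrees, less where a joint would pass 70% of its speed; a pose out of reach is approached as far as the arm can. The fingers move at their own pace and stop on an object; grip_n is the grip in N (left out, the last holds). Time passes only in rows, so rows that do not move let the fingers close. The tool returns the time, the measured TCP pose, the force, the opening and the grip force at its end. only (a regular expression) keeps the lines of the reply that match it, lines (a string "A,B") keeps lines A to B, and quiet returns only ok. No shift or turn number may pass 1 either way. Input that does not fit is refused with a message, and nothing moves.
- robot.get_obs(): the state, without advancing time (a new reading comes with each control period).
- cams.capture(name): name is "side" or "top"; returns a dict with "image" (400x640x3 uint8, red, green, blue), "vfov" (degrees; the focal length in pixels is half the picture's height over the tangent of half this angle, whatever the lens; pixels are square), "cx", "cy" (the principal point, pixels), "dist_coeffs" ([k1, k2, p1, p2, k3] as OpenCV has them; the pictures are not rectified), "R" (3x3) and "t" (3): a world point X has camera coordinates R X + t. Camera axes: x right, y down, z forward; pixel columns grow to the right and rows downward; lengths in m; the calibration is good to about 2 mm. A picture is of the moment at which its call begins. There is no depth.
- robot.finish_job(): hands the job in; it is judged then, once.
The state is a dict: "time_s": time; "q": joint angles; "qvel": joint speeds; "joint_efforts": joint torques, N m; "tcp_pos": TCP position; "ee_rot": TCP orientation; "wrist_force": force on the tool from outside, world axes, zero at the start; "ft_torque": the same for the moment, N m; "gripper_width": finger opening in m; "grasp_force": force on a finger pad.
Only numpy, scipy, OpenCV 4.12 (cv2) and the standard library are available. Lean on these libraries where they do the work, as an engineer would, in place of code of your own. Each camera call takes 0.05 s, during which the arm holds its last target. There are 200 camera calls.

## Task

Move every sample on one step: the flask that has been weighed goes from the balance to the magnetic stirrer, the beaker that has been stirred goes from the stirrer to the white tile, and the jar waiting on the tile goes on to the balance. All three places are taken, so use the empty cork mat to park one vessel on the way. Stand each vessel upright in the middle of its plate, pan or tile, set it down gently rather than dropping it, and do not knock over or shift the other things on the bench.

Things in the scene. Friction and masses are not known exactly. Their poses are not given: they have to be found in the camera images.
- flask: Clear glass conical flask with a black rubber stopper, one solid piece, upright, about 0.18 kg. Base 68 mm wide; the cone narrows to a straight neck of 28 mm diameter, 74 to 107 mm above the base; lip 30 mm wide at 108 to 111 mm; stopper 25 mm wide, ending at 119 mm. Grip the neck about 98 mm above the base. Origin at the centre of the underside, z up. Starts on the balance.
- beaker: Open white plastic beaker with a small pouring lip, empty, upright, about 0.12 kg. Straight side of 51 mm outer diameter, 70 mm high, wall 2.5 mm; it can be gripped across the outside, about 45 mm above the base. Origin at the centre of the underside, z up. Starts on the stirrer.
- jar: Squat closed amber glass sample jar with a black screw lid (lid and jar are one piece here), upright, about 0.14 kg. 53 mm in diameter over the lid (52 mm glass below it), 46 mm high in all, the lid covering the top 16 mm. Grip it across the side, about 32 mm above the base. Origin at the centre of the underside, z up. Starts on the tile.
- stirrer: Magnetic stirrer, fixed: white housing under a square dark grey plate, 130 x 130 mm, its top 64 mm above the bench. Origin on the bench under the centre of the plate, z up; the housing reaches 110 mm to -x (control side, with a black knob sticking out 15 mm more), 65 mm to +x and to each side. No moving parts.
- balance: Precision balance, fixed: cream housing with a round steel pan of 120 mm diameter; the top of the pan is 58 mm above the bench. Origin on the bench under the centre of the pan, z up; the housing reaches 130 mm to -x (dark display panel, about 36 mm high, nearer the robot), 70 mm to +x and 75 mm to each side. The pan does not move.
- tile: White glazed tile lying on the bench, fixed, 150 x 150 mm, 8 mm thick. Origin on the bench under its centre, z up.
- mat: Brown cork mat lying on the bench, fixed, 130 x 130 mm, 6 mm thick, empty at the start: the free spot. Origin on the bench under its centre, z up.
- dishes: Bystander, to be left alone: a stack of three closed round plastic dishes, one piece, 60 mm in diameter, 45 mm high. Origin at the centre of the underside.
- washbottle: Bystander, to be left alone: white plastic wash bottle with a red cap, loose, 60 mm in diameter, its bent spout ending about 160 mm above the bench and reaching 48 mm to the bottle's -x. Origin at the centre of the underside.
- tuberack: Bystander, to be left alone: small blue rack with capped sample tubes, loose, 60 x 100 mm, 72 mm high with the tubes. Origin at the centre of the underside.

How it is judged:
By the outcome, as a careful person would: the job done as asked, in the order asked, and still so for the second after the job is handed in, with the robot touching nothing.
It also fails if it takes over 118 s, if anything falls off the work surface, if the arm or the gripper's body presses on something with over 40 N, if the wrist force passes 120 N, or if a joint passes its speed limit or range.

## Working session

There is one attempt and no reset: what is moved stays moved. The work goes in short steps, Python scripts to look and compute and a tool call to move; the robot and the scene stay as the last step left them, time stands still between calls to the robot, and variables do not carry over. Pictures are saved under pics/ and viewed, at most 14 in all, crops included, and the job is handed in when it is done.

```bash
ls; mkdir -p pics; python3 - <<'E'
from cell import robot, cams
import cv2
for n in("top","side"):
    c=cams.capture(n); cv2.imwrite(f"pics/{n}0.png",c["image"][:,:,::-1]); print(n,{k:v for k,v in c.items() if k!="image"})
o=robot.get_obs();print(o)
E
```

```text
cell.py
pics
top {'vfov': 55.27059468705046, 'cx': 316.51403091810045, 'cy': 198.9236074549756, 'dist_coeffs': array([-0.04702237,  0.        ,  0.        ,  0.        ,  0.        ]), 'R': array([[-0.00833114, -0.99987854,  0.0131718 ],
       [-0.99169075,  0.00657044, -0.1284768 ],
       [ 0.12837465, -0.01413272, -0.99162504]]), 't': array([-0.0084071 ,  0.56773613,  0.88739515])}
side {'vfov': 56.80440498382735, 'cx': 318.71850047847647, 'cy': 199.30263905118326, 'dist_coeffs': array([-0.02134062,  0.        ,  0.        ,  0.        ,  0.        ]), 'R': array([[-0.99331088, -0.11542327,  0.00331195],
       [-0.08644053,  0.72426171, -0.68408553],
       [ 0.07656067, -0.67979588, -0.72939428]]), 't': array([0.5446352 , 0.12020355, 0.88261031])}
{'time_s': 0.1, 'q': array([-71.55759948,  18.4347508 ,  -4.01629983,  83.16682533,
         1.29550947,  78.54153197,  -3.25986603]), 'qvel': array([ 0.05507326, -0.10705251,  0.0205818 , -0.14407809, -0.01300298,
       -0.03528548,  0.07287301]), 'joint_efforts': array([ 5.09280508e-04, -4.94873893e+01, -3.83434212e-01, -3.15210879e+01,
        1.30634903e-02,  7.45447527e-03, -2.88546983e-05]), 'tcp_pos': array([0.19681107, 0.61898867, 0.23034321]), 'ee_rot': array([-1.79902155e+02,  5.69904048e-03,  1.62368140e+02]), 'wrist_force': array([-0.16828008,  0.20830295,  0.63628763]), 'ft_torque': array([ 0.02135509,  0.02259509, -0.00810663]), 'grasp_force': 0.0, 'gripper_width': 0.08517381274965104}
```

View pics/top0.png

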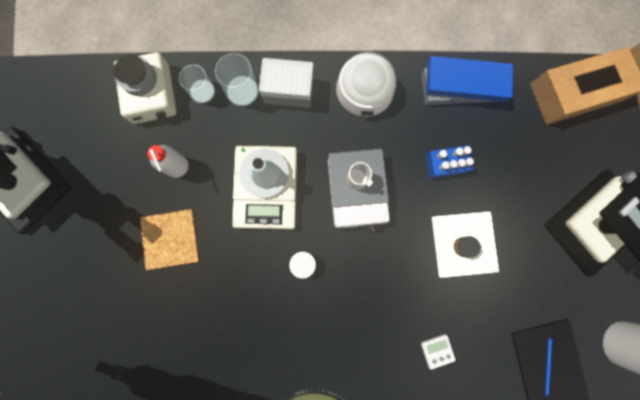

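View pics/side0.png

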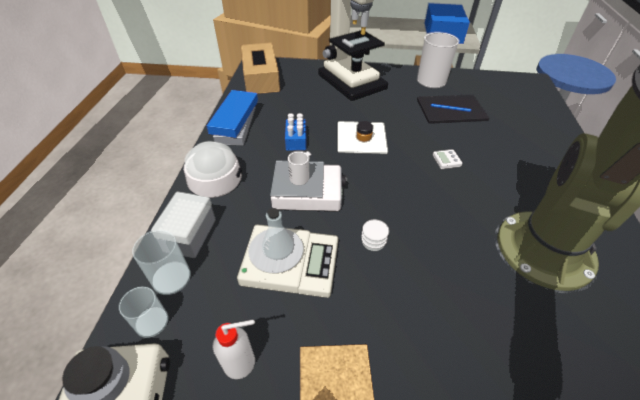

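The top view shows the balance with the flask (265,165), the stirrer with the beaker (360,177), the tile with the jar (467,246), the mat (170,240), the wash bottle (165,160), the dishes (302,264) and the tube rack (452,161). The side view shows the same objects. Next I'll zoom in on both.

```bash
python3 - <<'E'
import cv2
a=cv2.imread("pics/top0.png");b=cv2.imread("pics/side0.png")
cv2.imwrite("pics/topz.png",cv2.resize(a[135:285,225:505],(784,420),interpolation=cv2.INTER_CUBIC))
cv2.imwrite("pics/sidez.png",cv2.resize(b[110:300,230:430],(630,598),interpolation=cv2.INTER_CUBIC))
E
```

```text
(no output)
```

View pics/topz.png

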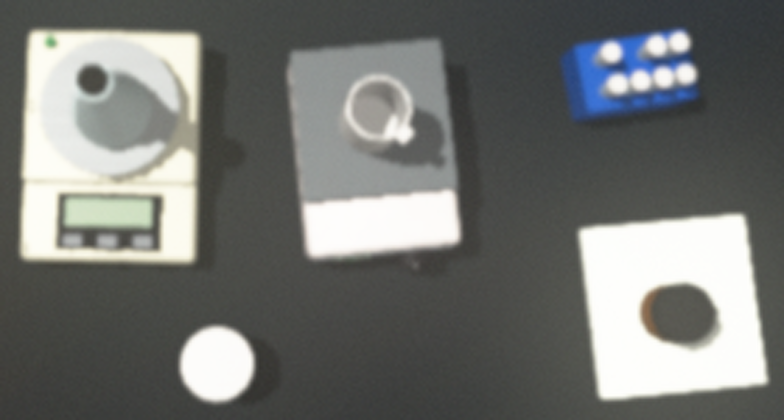

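View pics/sidez.png

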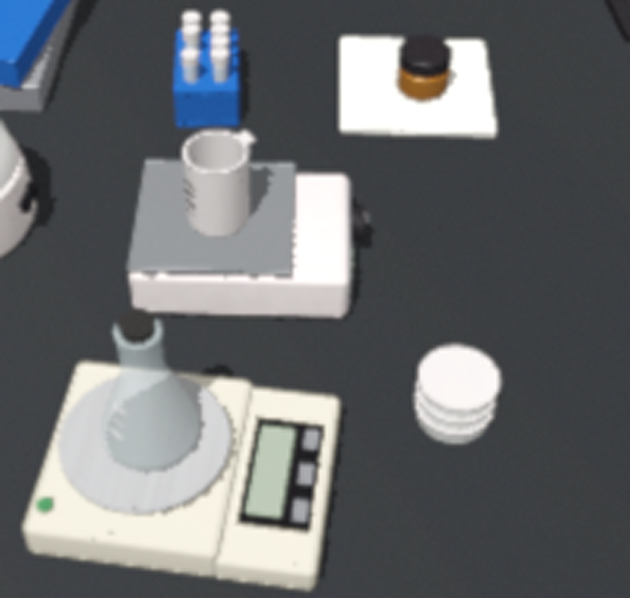

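The zooms show all four plate corners of the stirrer and tile, the pan outline, the stopper, the beaker rim with its lip towards -x/-y, and the jar lid. I'll triangulate these points and check them against the given heights and sizes.

```bash
cat > h.py <<'E'
import numpy as np, cv2
from cell import robot, cams
def cal(n):
    c=cams.capture(n); f=200/np.tan(np.radians(c["vfov"]/2))
    return dict(c,K=np.array([[f,0,c["cx"]],[0,f,c["cy"]],[0,0,1]]))
def und(c,p): return cv2.undistortPoints(np.array(p,float).reshape(-1,1,2),c["K"],c["dist_coeffs"])[:,0]
def tri(T,S,a,b):
    P=[np.c_[c["R"],c["t"]] for c in(T,S)]
    X=cv2.triangulatePoints(P[0],P[1],und(T,a).T,und(S,b).T); X=(X[:3]/X[3]).T
    err=[np.abs(proj(c,X)-np.array(p)).max() for c,p in((T,a),(S,b))]
    return X,err
def proj(c,X): return cv2.projectPoints(np.array(X,float),cv2.Rodrigues(c["R"])[0],c["t"],c["K"],c["dist_coeffs"])[0][:,0]
def plane(c,p,z):
    d=np.c_[und(c,p),np.ones(len(und(c,p)))]@c["R"]; o=-c["R"].T@c["t"]
    return o+d*((z-o[2])/d[:,2])[:,None]
E
cat > m.py <<'E'
from h import *
np.set_printoptions(precision=4,suppress=True)
T,S=cal("top"),cal("side")
tz=lambda L:[(225+u/2.8-.32,135+v/2.8-.32) for u,v in L]
sz=lambda L:[(230+u/3.15-.34,110+v/3.147-.34) for u,v in L]
for n,a,b in(("stirrer",[(290,53),(441,40),(457,191),(303,200)],[(147,160),(297,163),(293,273),(130,272)][0:1]+[(147,160)]*0+[(147,160)]*0),):
    pass
def corners(n,a,b,z):
    X,e=tri(T,S,tz(a),sz(b)); print(n,X,"err",e,"mean",X.mean(0))
    for c,p in((T,tz(a)),(S,sz(b))):
        Q=plane(c,p,z); d=(Q[0]-Q[3]); d2=Q[1]-Q[2]; print("  plane",Q.mean(0),"sides",[np.linalg.norm(Q[i]-Q[i-1]) for i in range(4)])
    w=(X[0]-X[3]+X[1]-X[2]); print("  yaw",np.degrees(np.arctan2(w[1],w[0])))
# order +x+y, +x-y, -x-y, -x+y
corners("stirrer",[(290,53),(441,40),(457,191),(303,200)],[(130,272),(147,160),(297,163),(293,273)],.064)
corners("tile",[(579,230),(744,215),(767,382),(601,399)],[(340,130),(341,38),(485,40),(495,133)],.008)
for n,a,b in(("pan",(112,107),(146,441)),("stopper",(92,80),(137,321)),("beaker rim",(377,107),(217,150)),("jar lid",(684,313),(424,51)),("dishes top",(217,363),(457,378)) ):
    X,e=tri(T,S,tz([a]),sz([b])); print(n,X,e)
h=cv2.cvtColor(T["image"],cv2.COLOR_RGB2HSV)
m=cv2.inRange(h,(8,80,90),(25,255,255)); m[:, :120]=0; m[:,215:]=0
m=cv2.morphologyEx(m,cv2.MORPH_CLOSE,np.ones((15,15)))
r=cv2.minAreaRect(max(cv2.findContours(m,0,2)[0],key=cv2.contourArea)); q=cv2.boxPoints(r)
Q=plane(T,q,.006); print("mat",r,Q,Q.mean(0),[np.linalg.norm(Q[i]-Q[i-1]) for i in range(4)])
print("mat side far corners",plane(S,[(300,347),(369,346)],.006), "top px", q)
print("washbottle cap/spout/body",plane(T,[(156,153)],.13),tri(T,S,[(156,153)],[(228,333)]))
print("rack",plane(T,tz([(565,50),(683,30),(697,103),(583,122)]),.03))
E
python3 m.py
```

```text
stirrer [[ 0.6736 -0.0415  0.0586]
 [ 0.6844 -0.1711  0.0624]
 [ 0.5544 -0.1801  0.0644]
 [ 0.5457 -0.0505  0.0641]] err [np.float64(0.4977625914941086), np.float64(0.4660212822043377)] mean [ 0.6145 -0.1108  0.0624]
  plane [ 0.6143 -0.1107  0.064 ] sides [np.float64(0.12642167744895091), np.float64(0.13004852122622187), np.float64(0.1306474804321888), np.float64(0.12986355618048367)]
  plane [ 0.6138 -0.1092  0.064 ] sides [np.float64(0.1276422446559658), np.float64(0.13356577411574522), np.float64(0.1292655868060279), np.float64(0.13081676561626165)]
  yaw 4.006121908049036
tile [[ 0.525  -0.3011  0.0052]
 [ 0.5368 -0.4533  0.0049]
 [ 0.387  -0.463   0.0085]
 [ 0.3761 -0.3141  0.0056]] err [np.float64(0.34560003290363284), np.float64(0.26185430878496163)] mean [ 0.4562 -0.3829  0.0061]
  plane [ 0.456  -0.3821  0.008 ] sides [np.float64(0.14942031578942777), np.float64(0.15213029722961502), np.float64(0.14921018433814412), np.float64(0.15068905128415358)]
  plane [ 0.4563 -0.3804  0.008 ] sides [np.float64(0.14876826519527475), np.float64(0.15150645381018407), np.float64(0.1512116
[... 642 characters left out ...]
001647949219), 81.8698959350586) [[0.5326 0.4364 0.006 ]
 [0.5515 0.2982 0.006 ]
 [0.4157 0.2746 0.006 ]
 [0.397  0.4105 0.006 ]] [0.4742 0.3549 0.006 ] [np.float64(0.13804496173924025), np.float64(0.13954179058165558), np.float64(0.13779232316723525), np.float64(0.13712010920944662)]
mat side far corners [[0.5499 0.3012 0.006 ]
 [0.4168 0.2837 0.006 ]] top px [[136.66 215.62]
 [191.82 207.74]
 [199.68 262.76]
 [144.52 270.64]]
washbottle cap/spout/body [[0.6605 0.3434 0.13  ]] (array([[0.659 , 0.3416, 0.1343]]), [np.float64(0.19163452723535102), np.float64(0.25076607972067677)])
rack [[ 0.6835 -0.2883  0.03  ]
 [ 0.7019 -0.3968  0.03  ]
 [ 0.635  -0.4052  0.03  ]
 [ 0.6182 -0.3013  0.03  ]]
```

Heights and sizes agree with the text to within a few mm: stopper 178 mm, rim 137, jar lid 53, tile 6, plate 62 and pan 51. First I'll turn the tool to yaw 90, so that tool x is world +y, tool y is world +x and tool z is down. I'll move over near the mat at the same time.

Careful with the scale: turns go in shares of 90 degrees. That gives: 72.4 degrees / 90 = 0.8044.

Call:
nudge_tcp:
  deltas:
    - {"aperture": 0.085,"x": -0.357,"y": -0.221,"z": -0.04,"spin": 0.8044}
    - {"aperture": 0.085,"x": -0.357,"y": -0.221,"z": -0.04,"spin": 0.8044}
    - {"aperture": 0.085,"x": -0.357,"y": -0.221,"z": -0.04,"spin": 0.8044}
    - {"aperture": 0.085,"x": -0.357,"y": -0.221,"z": -0.04,"spin": 0.8044}
    - {"aperture": 0.085,"x": -0.357,"y": -0.221,"z": -0.04,"spin": 0.8044}
    - {"aperture": 0.085,"x": -0.357,"y": -0.221,"z": -0.04,"spin": 0.8044}
    - {"aperture": 0.085,"x": -0.357,"y": -0.221,"z": -0.04,"spin": 0.8044}
    - {"aperture": 0.085,"x": -0.357,"y": -0.221,"z": -0.04,"spin": 0.8044}
    - {"aperture": 0.085,"x": -0.357,"y": -0.221,"z": -0.04,"spin": 0.8044}
    - {"aperture": 0.085,"x": -0.357,"y": -0.221,"z": -0.04,"spin": 0.8044}
    - {"aperture": 0.085,"x": -0.357,"y": -0.221,"z": -0.04,"spin": 0.8044}
    - {"aperture": 0.085,"x": -0.357,"y": -0.221,"z": -0.04,"spin": 0.8044}
    - {"aperture": 0.085,"x": -0.357,"y": -0.221,"z": -0.04,"spin": 0.8044}
  grip_n: 30

```text
time_s: 1.5
tcp_pos: [0.4689, 0.3024, 0.271]
ee_rot: [-180.0, -0.0, 90.2]
wrist_force: [0.3, 0.3, 1.0]
gripper_width: 0.0853
grasp_force: 0.0Traceback (most recent call last):
```

```bash
cat > g.py <<'E'
from h import *
import sys
o=robot.get_obs();print(o["tcp_pos"].round(4),o["ee_rot"].round(2),o["gripper_width"].round(4),o["time_s"],o["wrist_force"].round(1))
if len(sys.argv)>1:
    d=np.array([float(v) for v in sys.argv[1:4]])-o["tcp_pos"]
    import cv2; from scipy.spatial.transform import Rotation as R
    print("tool shift",R.from_euler("xyz",o["ee_rot"],degrees=True).inv().apply(d).round(4))
E
python3 g.py .4515 -.373 .15
```

```text
  File "g.py", line 3, in <module>
    o=robot.get_obs();print(o["tcp_pos"].round(4),o["ee_rot"].round(2),o["gripper_width"].round(4),o["time_s"],o["wrist_force"].round(1))
                                                                       ^^^^^^^^^^^^^^^^^^^^^^^^
AttributeError: 'float' object has no attribute 'round'
```

```bash
sed -i 's/o\["gripper_width"\].round(4)/round(o["gripper_width"],4)/' g.py
```

Call:
nudge_tcp:
  deltas:
    - {"aperture": 0.085,"x": -0.67,"y": -0.02}
    - {"aperture": 0.085,"x": -0.67,"y": -0.02}
    - {"aperture": 0.085,"x": -0.67,"y": -0.02}
    - {"aperture": 0.085,"x": -0.67,"y": -0.02}
    - {"aperture": 0.085,"x": -0.67,"y": -0.02}
    - {"aperture": 0.085,"x": -0.67,"y": -0.02}
    - {"aperture": 0.085,"x": -0.67,"y": -0.02}
    - {"aperture": 0.085,"x": -0.67,"y": -0.02}
    - {"aperture": 0.085,"x": -0.67,"y": -0.02}
    - {"aperture": 0.085,"x": -0.67,"y": -0.02}
    - {"aperture": 0.085,"x": -0.67,"y": -0.02}
    - {"aperture": 0.085,"x": -0.67,"y": -0.02,"z": 0.12}
    - {"aperture": 0.085,"x": -0.67,"y": -0.02,"z": 0.12}
    - {"aperture": 0.085,"x": -0.67,"y": -0.02,"z": 0.12}
    - {"aperture": 0.085,"x": -0.67,"y": -0.02,"z": 0.12}
    - {"aperture": 0.085,"x": -0.67,"y": -0.02,"z": 0.12}
    - {"aperture": 0.085,"x": -0.67,"y": -0.02,"z": 0.12}
    - {"aperture": 0.085,"x": -0.67,"y": -0.02,"z": 0.12}
    - {"aperture": 0.085,"x": -0.67,"y": -0.02,"z": 0.12}
    - {"aperture": 0.085,"x": -0.67,"y": -0.02,"z": 0.12}

```text
time_s: 3.5
tcp_pos: [0.4509, -0.3684, 0.1523]
ee_rot: [179.9, -0.0, 90.1]
wrist_force: [0.5, -0.2, -0.1]
gripper_width: 0.0851
grasp_force: 0.0
```

```bash
python3 g.py .4505 -.373 .021
```

```text
[ 0.4509 -0.3684  0.1523] [ 1.7987e+02 -2.0000e-02  9.0080e+01] 0.0851 3.5 [ 0.5 -0.2 -0.1]
tool shift [-0.0046 -0.0007  0.1313]
```

Call:
nudge_tcp:
  deltas:
    - {"aperture": 0.085,"x": -0.003,"z": 0.04}
    - {"aperture": 0.085,"x": -0.003,"z": 0.08}
    - {"aperture": 0.085,"x": -0.003,"z": 0.11}
    - {"aperture": 0.085,"x": -0.003,"z": 0.13}
    - {"aperture": 0.085,"x": -0.003,"z": 0.13}
    - {"aperture": 0.085,"x": -0.003,"z": 0.13}
    - {"aperture": 0.03,"x": -0.003,"z": 0.13}
    - {"aperture": 0.03,"x": -0.003,"z": 0.13}
    - {"aperture": 0.03,"x": -0.003,"z": 0.13}
    - {"aperture": 0.03,"x": -0.003,"z": 0.13}
    - {"aperture": 0.03,"x": -0.003,"z": 0.13}
    - {"aperture": 0.03,"x": -0.003,"z": 0.13}
    - {"aperture": 0.03,"x": -0.003,"z": 0.13}
    - {"aperture": 0.03,"x": -0.003,"z": 0.13}
  grip_n: 30

```text
time_s: 4.9
tcp_pos: [0.4508, -0.3728, 0.023]
ee_rot: [179.9, 0.0, 90.0]
wrist_force: [-1.2, 1.8, 6.9]
gripper_width: 0.0521
grasp_force: 30.8
```

```bash
python3 g.py
```

```text
[ 0.4508 -0.3728  0.023 ] [1.7986e+02 3.0000e-02 8.9980e+01] 0.0521 4.9 [-1.2  1.8  6.9]
```

Call:
nudge_tcp:
  deltas:
    - {"aperture": 0.03,"z": -0.02}
    - {"aperture": 0.03,"z": -0.05}
    - {"aperture": 0.03,"z": -0.09}
    - {"aperture": 0.03,"z": -0.13}
    - {"aperture": 0.03,"z": -0.17}
    - {"aperture": 0.03,"x": 0.02,"z": -0.2}
    - {"aperture": 0.03,"x": 0.05,"z": -0.22}
    - {"aperture": 0.03,"x": 0.09,"z": -0.22}
    - {"aperture": 0.03,"x": 0.13,"y": 0.01,"z": -0.22}
    - {"aperture": 0.03,"x": 0.17,"y": 0.01,"z": -0.22}
    - {"aperture": 0.03,"x": 0.21,"y": 0.01,"z": -0.22}
    - {"aperture": 0.03,"x": 0.25,"y": 0.01,"z": -0.22}
    - {"aperture": 0.03,"x": 0.29,"y": 0.01,"z": -0.22}
    - {"aperture": 0.03,"x": 0.33,"y": 0.01,"z": -0.22}
    - {"aperture": 0.03,"x": 0.37,"y": 0.02,"z": -0.22}
    - {"aperture": 0.03,"x": 0.41,"y": 0.02,"z": -0.22}
    - {"aperture": 0.03,"x": 0.45,"y": 0.02,"z": -0.22}
    - {"aperture": 0.03,"x": 0.49,"y": 0.02,"z": -0.22}
    - {"aperture": 0.03,"x": 0.53,"y": 0.02,"z": -0.22}
    - {"aperture": 0.03,"x": 0.57,"y": 0.02,"z": -0.22}
  grip_n: 30

```text
time_s: 6.9
tcp_pos: [0.47, 0.199, 0.2417]
ee_rot: [180.0, -0.0, 89.9]
wrist_force: [0.6, 0.7, -1.6]
gripper_width: 0.0519
grasp_force: 31.9
```

```bash
python3 g.py .473 .35 .04
```

```text
[0.47   0.199  0.2417] [ 1.7997e+02 -5.0000e-02  8.9930e+01] 0.0519 6.9 [ 0.6  0.7 -1.6]
tool shift [0.1509 0.0028 0.2018]
```

Call:
nudge_tcp:
  deltas:
    - {"aperture": 0.03,"x": 0.04,"y": 0.003}
    - {"aperture": 0.03,"x": 0.08,"y": 0.003}
    - {"aperture": 0.03,"x": 0.11,"y": 0.003,"z": 0.01}
    - {"aperture": 0.03,"x": 0.14,"y": 0.003,"z": 0.03}
    - {"aperture": 0.03,"x": 0.148,"y": 0.003,"z": 0.06}
    - {"aperture": 0.03,"x": 0.148,"y": 0.003,"z": 0.1}
    - {"aperture": 0.03,"x": 0.148,"y": 0.003,"z": 0.14}
    - {"aperture": 0.03,"x": 0.148,"y": 0.003,"z": 0.17}
    - {"aperture": 0.03,"x": 0.148,"y": 0.003,"z": 0.19}
    - {"aperture": 0.03,"x": 0.148,"y": 0.003,"z": 0.2}
    - {"aperture": 0.03,"x": 0.148,"y": 0.003,"z": 0.207}
    - {"aperture": 0.03,"x": 0.148,"y": 0.003,"z": 0.212}
    - {"aperture": 0.03,"x": 0.148,"y": 0.003,"z": 0.214}
    - {"aperture": 0.03,"x": 0.148,"y": 0.003,"z": 0.215}
    - {"aperture": 0.03,"x": 0.148,"y": 0.003,"z": 0.215}

```text
time_s: 8.4
tcp_pos: [0.4736, 0.346, 0.027]
ee_rot: [180.0, -0.0, 90.0]
wrist_force: [-0.6, -0.1, -1.1]
gripper_width: 0.0514
grasp_force: 31.9
```

```bash
python3 g.py
```

```text
[0.4736 0.346  0.027 ] [ 1.7995e+02 -5.0000e-02  8.9960e+01] 0.0514 8.4 [-0.6 -0.1 -1.1]
```

Call:
nudge_tcp:
  deltas:
    - {"aperture": 0.03,"z": 0.001}
    - {"aperture": 0.03,"z": 0.002}
    - {"aperture": 0.03,"z": 0.003}
    - {"aperture": 0.03,"z": 0.004}
    - {"aperture": 0.03,"z": 0.004}

```text
time_s: 8.9
tcp_pos: [0.4731, 0.3456, 0.0221]
ee_rot: [-180.0, 0.0, 90.0]
wrist_force: [0.3, 0.1, -1.1]
gripper_width: 0.052
grasp_force: 31.9
```

```bash
python3 g.py
```

```text
[0.4731 0.3456 0.0221] [-1.7999e+02  1.0000e-02  8.9970e+01] 0.052 8.9 [ 0.3  0.1 -1.1]
```

Force still −1.1 N, so there's no contact yet. I'll keep lowering in 1 mm steps.

Call:
nudge_tcp:
  deltas:
    - {"aperture": 0.03,"z": 0.0005}
    - {"aperture": 0.03,"z": 0.001}
    - {"aperture": 0.03,"z": 0.001}

```text
time_s: 9.2
tcp_pos: [0.4732, 0.3457, 0.0213]
ee_rot: [-180.0, 0.0, 90.0]
wrist_force: [0.1, -0.6, -0.4]
gripper_width: 0.0517
grasp_force: 31.9
```

Call:
nudge_tcp:
  deltas:
    - {"aperture": 0.03,"z": 0.0005}
    - {"aperture": 0.03,"z": 0.001}
    - {"aperture": 0.03,"z": 0.001}

```text
time_s: 9.5
tcp_pos: [0.4733, 0.3458, 0.021]
ee_rot: [-180.0, -0.0, 90.0]
wrist_force: [-1.7, -1.0, 4.7]
gripper_width: 0.0514
grasp_force: 32.4
```

Call:
nudge_tcp:
  deltas:
    - {"aperture": 0.085}
    - {"aperture": 0.085}
    - {"aperture": 0.085}
    - {"aperture": 0.085}
    - {"aperture": 0.085}
    - {"aperture": 0.085,"z": -0.03}
    - {"aperture": 0.085,"z": -0.07}
    - {"aperture": 0.085,"z": -0.11}
    - {"aperture": 0.085,"z": -0.15}
    - {"aperture": 0.085,"z": -0.19}
    - {"aperture": 0.085,"z": -0.23}
    - {"aperture": 0.085,"x": -0.05,"y": 0.02,"z": -0.24}
    - {"aperture": 0.085,"x": -0.1,"y": 0.03,"z": -0.24}
    - {"aperture": 0.085,"x": -0.15,"y": 0.05,"z": -0.24}
    - {"aperture": 0.085,"x": -0.2,"y": 0.06,"z": -0.24}
    - {"aperture": 0.085,"x": -0.25,"y": 0.08,"z": -0.24}
    - {"aperture": 0.085,"x": -0.3,"y": 0.09,"z": -0.24}
    - {"aperture": 0.085,"x": -0.35,"y": 0.11,"z": -0.24}
    - {"aperture": 0.085,"x": -0.4,"y": 0.12,"z": -0.24}
    - {"aperture": 0.085,"x": -0.45,"y": 0.138,"z": -0.24}

```text
time_s: 11.5
tcp_pos: [0.6041, -0.085, 0.2606]
ee_rot: [180.0, -0.0, 90.0]
wrist_force: [1.0, 0.2, -0.1]
gripper_width: 0.0851
grasp_force: 0.0
```

```bash
python3 - <<'E'
from h import *
import cv2
T,S=cal("top"),cal("side"); a=T["image"][195:285,125:215,::-1];b=S["image"][100:400,200:430,::-1]
cv2.imwrite("pics/p1.png",np.hstack([cv2.resize(a,(400,400)),cv2.resize(b,(306,400))]))
E
python3 g.py .611 -.105 .15
```

```text
[ 0.6037 -0.0932  0.2606] [179.95   0.34  89.23] 0.0846 11.6 [-0.4 -0.8 -0.2]
tool shift [-0.0111  0.0074  0.1106]
```

View pics/p1.png

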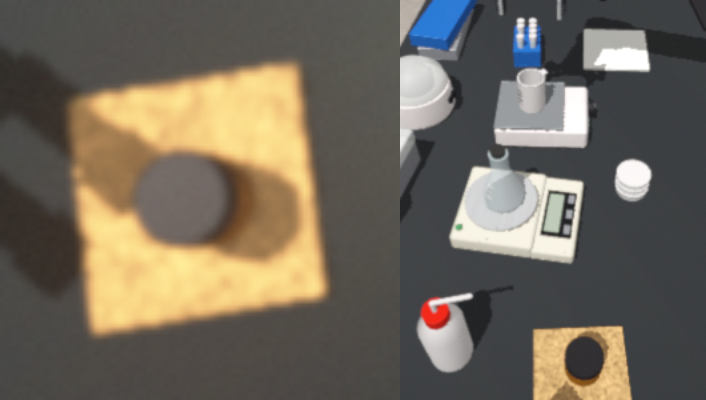

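The jar stands upright, centred on the mat (crop 183,198), and the fingertips are above the beaker. Now I'll descend onto the beaker.

Call:
nudge_tcp:
  deltas:
    - {"aperture": 0.085,"x": -0.001}
    - {"aperture": 0.085,"x": -0.001,"z": 0.04}
    - {"aperture": 0.085,"x": -0.001,"z": 0.08}
    - {"aperture": 0.085,"x": -0.001,"z": 0.12}
    - {"aperture": 0.085,"x": -0.001,"z": 0.15}
    - {"aperture": 0.085,"x": -0.001,"z": 0.17}
    - {"aperture": 0.085,"x": -0.001,"z": 0.17}
    - {"aperture": 0.085,"x": -0.001,"z": 0.17}
    - {"aperture": 0.03,"x": -0.001,"z": 0.17}
    - {"aperture": 0.03,"x": -0.001,"z": 0.17}
    - {"aperture": 0.03,"x": -0.001,"z": 0.17}
    - {"aperture": 0.03,"x": -0.001,"z": 0.17}
    - {"aperture": 0.03,"x": -0.001,"z": 0.17}
    - {"aperture": 0.03,"x": -0.001,"z": 0.17}
    - {"aperture": 0.03,"x": -0.001,"z": 0.17}
    - {"aperture": 0.03,"x": -0.001,"z": 0.17}
  grip_n: 25

```text
time_s: 13.2
tcp_pos: [0.6053, -0.0833, 0.0922]
ee_rot: [179.8, -0.1, 90.0]
wrist_force: [-0.2, 0.9, 6.1]
gripper_width: 0.0355
grasp_force: 20.2
```

```bash
python3 g.py
```

```text
[ 0.6053 -0.0833  0.0922] [ 1.7983e+02 -8.0000e-02  9.0000e+01] 0.0355 13.2 [-0.2  0.9  6.1]
```

The last move began from where the previous one was cut short, so this grip is about 22 mm off in y. I'll open, lift and look again.

Call:
nudge_tcp:
  deltas:
    - {"aperture": 0.085}
    - {"aperture": 0.085}
    - {"aperture": 0.085}
    - {"aperture": 0.085}
    - {"aperture": 0.085}
    - {"aperture": 0.085}
    - {"aperture": 0.085,"z": -0.04}
    - {"aperture": 0.085,"z": -0.08}
    - {"aperture": 0.085,"z": -0.11}
    - {"aperture": 0.085,"x": 0.05,"z": -0.12}
    - {"aperture": 0.085,"x": 0.1,"z": -0.12}
    - {"aperture": 0.085,"x": 0.14,"z": -0.12}
    - {"aperture": 0.085,"x": 0.14,"z": -0.12}
    - {"aperture": 0.085,"x": 0.14,"z": -0.12}

```text
time_s: 14.6
tcp_pos: [0.6039, 0.0573, 0.2101]
ee_rot: [-180.0, 0.0, 90.1]
wrist_force: [0.7, -0.9, 0.7]
gripper_width: 0.0848
grasp_force: 0.0
```

```bash
python3 - <<'E'
from h import *
import cv2
T,S=cal("top"),cal("side"); a=T["image"][135:235,310:410,::-1];b=S["image"][130:230,250:350,::-1]
cv2.imwrite("pics/p2.png",np.hstack([cv2.resize(a,(400,400),interpolation=2),cv2.resize(b,(400,400),interpolation=2)]))
E
python3 g.py
```

```text
[0.6041 0.0542 0.2104] [1.7999e+02 6.0000e-02 8.9850e+01] 0.0852 14.7 [ 0.  -0.9  0.7]
```

View pics/p2.png

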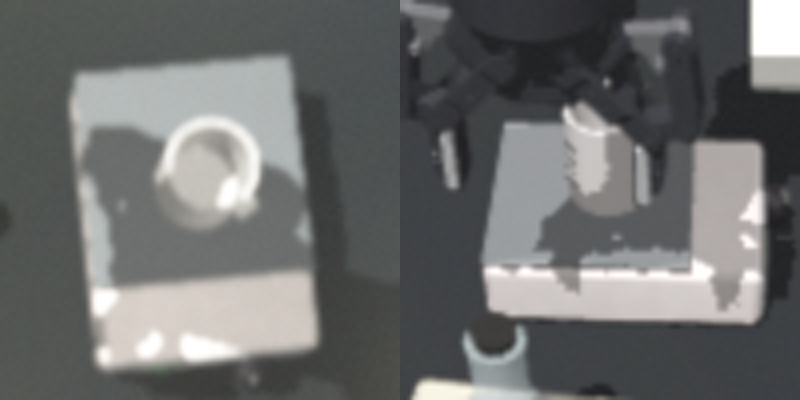

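The beaker is still upright on the plate, with its rim centre now at about (362.6,176.3) in the top view, a shift of about 3 px. I'll measure it again.

```bash
python3 - <<'E'
from h import *
T,S=cal("top"),cal("side")
print("rim",plane(T,[(310+211/4-.4,135+166/4-.4)],.134),"old",plane(T,[(359.3,172.9)],.134))
p=np.array([[.611,-.105,.134],[.611,-.105,.064]]); print(proj(S,p))
# side: silhouette base left/right edges
print("side left/right edges at mid-height z=.09", plane(S,[(250+565/4-.4,130+185/4),(250+637/4-.4,130+185/4)],.085))
E
```

```text
rim [[ 0.6046661 -0.111818   0.134    ]] old [[ 0.61181259 -0.10530335  0.134     ]]
[[298.36334479 158.22483424]
 [299.35882847 178.97618035]]
side left/right edges at mid-height z=.09 [[ 0.37951678 -0.12063668  0.085     ]
 [ 0.33429687 -0.12609167  0.085     ]]
```

Call:
nudge_tcp:
  deltas:
    - {"aperture": 0.085,"x": -0.05}
    - {"aperture": 0.085,"x": -0.1}
    - {"aperture": 0.085,"x": -0.14}
    - {"aperture": 0.085,"x": -0.166}
    - {"aperture": 0.085,"x": -0.166}
    - {"aperture": 0.085,"x": -0.166}
    - {"aperture": 0.085,"x": -0.166}
    - {"aperture": 0.085,"x": -0.166}

```text
time_s: 15.6
tcp_pos: [0.6042, -0.1084, 0.2102]
ee_rot: [-180.0, -0.0, 90.1]
wrist_force: [0.3, 0.2, -0.3]
gripper_width: 0.0849
grasp_force: 0.0
```

```bash
python3 g.py .6047 -.112 .090
```

```text
[ 0.6042 -0.1084  0.2102] [-1.7999e+02 -4.0000e-02  9.0100e+01] 0.0849 15.6 [ 0.3  0.2 -0.3]
tool shift [-0.0037  0.0005  0.1202]
```

Call:
nudge_tcp:
  deltas:
    - {"aperture": 0.085,"x": -0.003,"z": 0.03}
    - {"aperture": 0.085,"x": -0.003,"z": 0.07}
    - {"aperture": 0.085,"x": -0.003,"z": 0.1}
    - {"aperture": 0.085,"x": -0.003,"z": 0.12}
    - {"aperture": 0.085,"x": -0.003,"z": 0.12}
    - {"aperture": 0.085,"x": -0.003,"z": 0.12}
    - {"aperture": 0.03,"x": -0.003,"z": 0.12}
    - {"aperture": 0.03,"x": -0.003,"z": 0.12}
    - {"aperture": 0.03,"x": -0.003,"z": 0.12}
    - {"aperture": 0.03,"x": -0.003,"z": 0.12}
    - {"aperture": 0.03,"x": -0.003,"z": 0.12}
    - {"aperture": 0.03,"x": -0.003,"z": 0.12}
    - {"aperture": 0.03,"x": -0.003,"z": 0.12}
    - {"aperture": 0.03,"x": -0.003,"z": 0.12}
  grip_n: 25

```text
time_s: 17.0
tcp_pos: [0.605, -0.113, 0.0918]
ee_rot: [179.9, -0.0, 90.0]
wrist_force: [-1.2, -0.5, 5.5]
gripper_width: 0.0495
grasp_force: 27.5
```

```bash
python3 g.py
```

```text
[ 0.605  -0.113   0.0918] [ 1.7987e+02 -2.0000e-02  8.9970e+01] 0.0495 17.0 [-1.2 -0.5  5.5]
```

Call:
nudge_tcp:
  deltas:
    - {"aperture": 0.03,"z": -0.01}
    - {"aperture": 0.03,"z": -0.03}
    - {"aperture": 0.03,"z": -0.06}
    - {"aperture": 0.03,"x": -0.01,"z": -0.08}
    - {"aperture": 0.03,"x": -0.03,"y": -0.02,"z": -0.09}
    - {"aperture": 0.03,"x": -0.06,"y": -0.04,"z": -0.09}
    - {"aperture": 0.03,"x": -0.1,"y": -0.06,"z": -0.09}
    - {"aperture": 0.03,"x": -0.13,"y": -0.08,"z": -0.09}
    - {"aperture": 0.03,"x": -0.16,"y": -0.1,"z": -0.09}
    - {"aperture": 0.03,"x": -0.19,"y": -0.12,"z": -0.09}
    - {"aperture": 0.03,"x": -0.22,"y": -0.13,"z": -0.09}
    - {"aperture": 0.03,"x": -0.25,"y": -0.145,"z": -0.08}
    - {"aperture": 0.03,"x": -0.269,"y": -0.149,"z": -0.05}
    - {"aperture": 0.03,"x": -0.269,"y": -0.149,"z": -0.02}
    - {"aperture": 0.03,"x": -0.269,"y": -0.149,"z": 0.01}
    - {"aperture": 0.03,"x": -0.269,"y": -0.149,"z": 0.03}
    - {"aperture": 0.03,"x": -0.269,"y": -0.149,"z": 0.04}
    - {"aperture": 0.03,"x": -0.269,"y": -0.149,"z": 0.045}
    - {"aperture": 0.03,"x": -0.269,"y": -0.149,"z": 0.047}
    - {"aperture": 0.03,"x": -0.269,"y": -0.149,"z": 0.047}

```text
time_s: 19.0
tcp_pos: [0.4553, -0.3823, 0.0441]
ee_rot: [179.9, 0.0, 90.0]
wrist_force: [0.3, 0.0, -0.8]
gripper_width: 0.049
grasp_force: 26.9
```

```bash
python3 g.py .456 -.382 .036
```

```text
[ 0.4553 -0.3823  0.0441] [1.7993e+02 4.0000e-02 8.9970e+01] 0.049 19.0 [ 0.3  0.  -0.8]
tool shift [0.0003 0.0006 0.0081]
```

Call:
nudge_tcp:
  deltas:
    - {"aperture": 0.03,"z": 0.001}
    - {"aperture": 0.03,"z": 0.002}
    - {"aperture": 0.03,"z": 0.003}
    - {"aperture": 0.03,"z": 0.004}
    - {"aperture": 0.03,"z": 0.005}
    - {"aperture": 0.03,"z": 0.006}
    - {"aperture": 0.03,"z": 0.006}
    - {"aperture": 0.03,"z": 0.006}

```text
time_s: 19.8
tcp_pos: [0.4548, -0.3819, 0.0373]
ee_rot: [-180.0, -0.0, 90.0]
wrist_force: [0.6, -0.2, -1.2]
gripper_width: 0.0494
grasp_force: 26.9
```

Call:
nudge_tcp:
  deltas:
    - {"aperture": 0.03,"z": 0.0005}
    - {"aperture": 0.03,"z": 0.001}
    - {"aperture": 0.03,"z": 0.001}
    - {"aperture": 0.03,"z": 0.001}

```text
time_s: 20.2
tcp_pos: [0.4548, -0.3819, 0.0363]
ee_rot: [180.0, -0.0, 90.0]
wrist_force: [-0.9, 0.1, -1.4]
gripper_width: 0.0492
grasp_force: 26.9
```

Call:
nudge_tcp:
  deltas:
    - {"aperture": 0.03,"z": 0.0005}
    - {"aperture": 0.03,"z": 0.001}
    - {"aperture": 0.03,"z": 0.001}
    - {"aperture": 0.03,"z": 0.001}

```text
time_s: 20.6
tcp_pos: [0.4549, -0.382, 0.0357]
ee_rot: [180.0, -0.0, 90.0]
wrist_force: [-2.6, 1.1, 4.6]
gripper_width: 0.0495
grasp_force: 27.4
```

Call:
nudge_tcp:
  deltas:
    - {"aperture": 0.085}
    - {"aperture": 0.085}
    - {"aperture": 0.085}
    - {"aperture": 0.085}
    - {"aperture": 0.085}
    - {"aperture": 0.085,"z": -0.02}
    - {"aperture": 0.085,"z": -0.06}
    - {"aperture": 0.085,"z": -0.1}
    - {"aperture": 0.085,"z": -0.15}
    - {"aperture": 0.085,"z": -0.2}
    - {"aperture": 0.085,"z": -0.23}
    - {"aperture": 0.085,"x": 0.05,"y": 0.02,"z": -0.23}
    - {"aperture": 0.085,"x": 0.1,"y": 0.03,"z": -0.23}
    - {"aperture": 0.085,"x": 0.15,"y": 0.05,"z": -0.23}
    - {"aperture": 0.085,"x": 0.2,"y": 0.07,"z": -0.23}
    - {"aperture": 0.085,"x": 0.25,"y": 0.08,"z": -0.23}
    - {"aperture": 0.085,"x": 0.25,"y": 0.08,"z": -0.23}
    - {"aperture": 0.085,"x": 0.25,"y": 0.08,"z": -0.23}

```text
time_s: 22.4
tcp_pos: [0.5356, -0.1288, 0.265]
ee_rot: [-180.0, -0.0, 90.3]
wrist_force: [-0.6, -0.7, 0.8]
gripper_width: 0.0848
grasp_force: 0.0
```

```bash
python3 - <<'E'
from h import *
import cv2
T,S=cal("top"),cal("side"); a=T["image"][200:290,420:510,::-1];b=T["image"][135:225,225:315,::-1]
cv2.imwrite("pics/p3.png",np.hstack([cv2.resize(x,(400,400),interpolation=2) for x in(a,b)]))
E
python3 g.py .6253 .1108 .21
```

```text
[ 0.5345 -0.1338  0.2654] [-1.7999e+02  6.0000e-02  8.9870e+01] 0.0851 22.5 [-0.5 -0.8  0.8]
tool shift [0.2449 0.0903 0.0551]
```

View pics/p3.png

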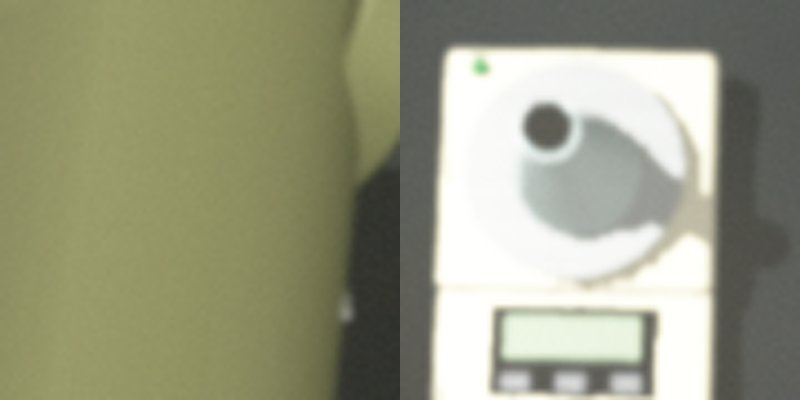

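The arm hides the tile from here. The flask is undisturbed, with its stopper at (257.9,163.2) and the pan centre at about (264.7,173.3).

Call:
nudge_tcp:
  deltas:
    - {"aperture": 0.085,"x": 0.05,"y": 0.02}
    - {"aperture": 0.085,"x": 0.1,"y": 0.04}
    - {"aperture": 0.085,"x": 0.15,"y": 0.06}
    - {"aperture": 0.085,"x": 0.2,"y": 0.08}
    - {"aperture": 0.085,"x": 0.23,"y": 0.09}
    - {"aperture": 0.085,"x": 0.245,"y": 0.09}
    - {"aperture": 0.085,"x": 0.245,"y": 0.09}
    - {"aperture": 0.085,"x": 0.245,"y": 0.09}
    - {"aperture": 0.085,"x": 0.245,"y": 0.09}

```text
time_s: 23.4
tcp_pos: [0.6253, 0.1086, 0.2659]
ee_rot: [180.0, 0.1, 89.7]
wrist_force: [1.1, -0.1, -0.2]
gripper_width: 0.0854
grasp_force: 0.0
```

```bash
python3 - <<'E'
from h import *
T,S=cal("top"),cal("side")
print("stopper",plane(T,[(257.9,163.2)],.177),plane(S,[(273.2,211.7)],.177),"pan",plane(T,[(264.65,173.2)],.058),plane(S,[(230+146/3.15-.3,110+441/3.147-.3)],.058))
E
python3 g.py .625 .111 .137
```

```text
stopper [[0.62495726 0.11022052 0.177     ]] [[0.6262543  0.10961268 0.177     ]] pan [[0.62749614 0.11067626 0.058     ]] [[0.62898867 0.11662988 0.058     ]]
[0.6252 0.1099 0.2659] [1.7996e+02 1.0000e-02 8.9730e+01] 0.0853 23.5 [ 0.4 -0.1 -0.5]
tool shift [ 0.0012 -0.0003  0.1289]
```

Call:
nudge_tcp:
  deltas:
    - {"aperture": 0.085,"z": 0.03}
    - {"aperture": 0.085,"z": 0.06}
    - {"aperture": 0.085,"z": 0.09}
    - {"aperture": 0.085,"z": 0.115}
    - {"aperture": 0.085,"z": 0.129}
    - {"aperture": 0.085,"z": 0.129}
    - {"aperture": 0.085,"z": 0.129}
    - {"aperture": 0.01,"z": 0.129}
    - {"aperture": 0.01,"z": 0.129}
    - {"aperture": 0.01,"z": 0.129}
    - {"aperture": 0.01,"z": 0.129}
    - {"aperture": 0.01,"z": 0.129}
    - {"aperture": 0.01,"z": 0.129}
    - {"aperture": 0.01,"z": 0.129}
    - {"aperture": 0.01,"z": 0.129}
    - {"aperture": 0.01,"z": 0.129}
  grip_n: 35

```text
time_s: 25.1
tcp_pos: [0.6256, 0.1131, 0.1369]
ee_rot: [179.9, -0.0, 90.0]
wrist_force: [0.6, 0.6, 4.8]
gripper_width: 0.0274
grasp_force: 34.6
```

```bash
python3 g.py
```

```text
[0.6256 0.1131 0.1369] [ 1.7993e+02 -2.0000e-02  8.9960e+01] 0.0274 25.1 [0.6 0.6 4.8]
```

Call:
nudge_tcp:
  deltas:
    - {"aperture": 0.01,"z": -0.01}
    - {"aperture": 0.01,"z": -0.03}
    - {"aperture": 0.01,"z": -0.06}
    - {"aperture": 0.01,"x": -0.01,"z": -0.07}
    - {"aperture": 0.01,"x": -0.03,"z": -0.07}
    - {"aperture": 0.01,"x": -0.06,"z": -0.07}
    - {"aperture": 0.01,"x": -0.1,"y": -0.01,"z": -0.07}
    - {"aperture": 0.01,"x": -0.14,"y": -0.0115,"z": -0.07}
    - {"aperture": 0.01,"x": -0.18,"y": -0.0115,"z": -0.07}
    - {"aperture": 0.01,"x": -0.205,"y": -0.0115,"z": -0.07}
    - {"aperture": 0.01,"x": -0.22,"y": -0.0115,"z": -0.06}
    - {"aperture": 0.01,"x": -0.22,"y": -0.0115,"z": -0.04}
    - {"aperture": 0.01,"x": -0.22,"y": -0.0115,"z": -0.025}
    - {"aperture": 0.01,"x": -0.22,"y": -0.0115,"z": -0.015}
    - {"aperture": 0.01,"x": -0.22,"y": -0.0115,"z": -0.012}
    - {"aperture": 0.01,"x": -0.22,"y": -0.0115,"z": -0.012}
    - {"aperture": 0.01,"x": -0.22,"y": -0.0115,"z": -0.012}

```text
time_s: 26.8
tcp_pos: [0.614, -0.1068, 0.149]
ee_rot: [179.9, 0.0, 90.0]
wrist_force: [1.1, -0.6, -2.3]
gripper_width: 0.0273
grasp_force: 34.9
```

```bash
python3 - <<'E'
from h import *
import cv2
T,S=cal("top"),cal("side"); a=T["image"][130:230,300:400,::-1];b=S["image"][110:230,240:360,::-1]
cv2.imwrite("pics/p4.png",np.hstack([cv2.resize(x,(400,400),interpolation=2) for x in(a,b)]))
E
python3 g.py
```

```text
[ 0.6141 -0.1069  0.1492] [179.91   0.    89.99] 0.0273 26.9 [-0.  -0.2 -1.8]
```

View pics/p4.png

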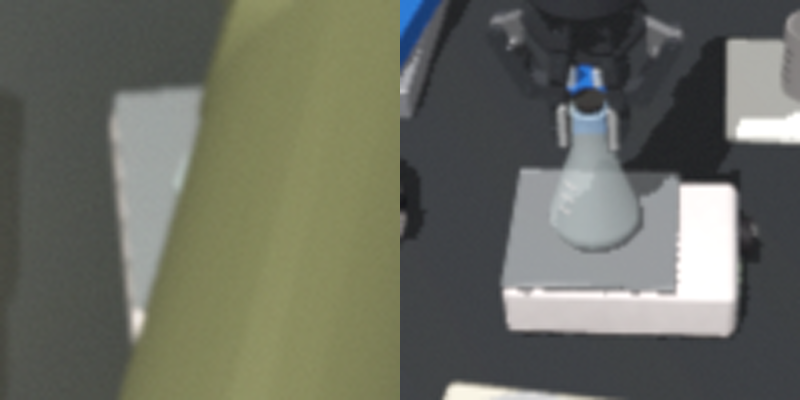

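The flask hangs upright just above the plate centre (about 595,225 in the side crop). I'll lower it slowly.

Call:
nudge_tcp:
  deltas:
    - {"aperture": 0.01,"z": 0.001}
    - {"aperture": 0.01,"z": 0.002}
    - {"aperture": 0.01,"z": 0.003}
    - {"aperture": 0.01,"z": 0.004}
    - {"aperture": 0.01,"z": 0.0045}
    - {"aperture": 0.01,"z": 0.005}
    - {"aperture": 0.01,"z": 0.005}
    - {"aperture": 0.01,"z": 0.005}

```text
time_s: 27.7
tcp_pos: [0.6135, -0.107, 0.1433]
ee_rot: [180.0, -0.0, 90.0]
wrist_force: [0.4, -0.1, -1.6]
gripper_width: 0.0272
grasp_force: 34.9
```

Call:
nudge_tcp:
  deltas:
    - {"aperture": 0.01,"z": 0.0005}
    - {"aperture": 0.01,"z": 0.001}
    - {"aperture": 0.01,"z": 0.001}
    - {"aperture": 0.01,"z": 0.001}

```text
time_s: 28.1
tcp_pos: [0.6138, -0.1071, 0.1429]
ee_rot: [180.0, -0.0, 90.0]
wrist_force: [-0.1, 0.4, 3.0]
gripper_width: 0.0275
grasp_force: 35.3
```

Call:
nudge_tcp:
  deltas:
    - {"aperture": 0.01,"z": 0.0005}
    - {"aperture": 0.01,"z": 0.001}
    - {"aperture": 0.01,"z": 0.001}
    - {"aperture": 0.01,"z": 0.001}

```text
time_s: 28.5
tcp_pos: [0.6138, -0.1071, 0.1429]
ee_rot: [179.9, -0.0, 90.0]
wrist_force: [-2.0, 1.0, 8.6]
gripper_width: 0.0277
grasp_force: 35.9
```

Call:
nudge_tcp:
  deltas:
    - {"aperture": 0.03,"z": -0.001}
    - {"aperture": 0.085,"z": -0.001}
    - {"aperture": 0.085,"z": -0.001}
    - {"aperture": 0.085,"z": -0.001}
    - {"aperture": 0.085,"z": -0.001}
    - {"aperture": 0.085,"z": -0.001}
    - {"aperture": 0.085,"z": -0.03}
    - {"aperture": 0.085,"z": -0.07}
    - {"aperture": 0.085,"z": -0.11}
    - {"aperture": 0.085,"z": -0.13}
    - {"aperture": 0.085,"x": 0.05,"y": -0.02,"z": -0.13}
    - {"aperture": 0.085,"x": 0.1,"y": -0.04,"z": -0.13}
    - {"aperture": 0.085,"x": 0.15,"y": -0.05,"z": -0.13}
    - {"aperture": 0.085,"x": 0.2,"y": -0.07,"z": -0.13}
    - {"aperture": 0.085,"x": 0.25,"y": -0.08,"z": -0.13}
    - {"aperture": 0.085,"x": 0.3,"y": -0.1,"z": -0.13}
    - {"aperture": 0.085,"x": 0.35,"y": -0.11,"z": -0.13}
    - {"aperture": 0.085,"x": 0.4,"y": -0.13,"z": -0.13}
    - {"aperture": 0.085,"x": 0.45,"y": -0.14,"z": -0.13}
    - {"aperture": 0.085,"x": 0.45,"y": -0.14,"z": -0.13}

```text
time_s: 30.5
tcp_pos: [0.4705, 0.3489, 0.2709]
ee_rot: [-179.9, -0.1, 90.4]
wrist_force: [-0.5, 0.5, -0.1]
gripper_width: 0.085
grasp_force: 0.0
```

Call:
nudge_tcp:
  deltas:
    - {"aperture": 0.085}
    - {"aperture": 0.085}
    - {"aperture": 0.085}

```text
time_s: 30.8
tcp_pos: [0.4748, 0.3412, 0.2715]
ee_rot: [180.0, 0.0, 89.8]
wrist_force: [0.2, -0.4, 0.1]
gripper_width: 0.0845
grasp_force: 0.0
```

```bash
python3 - <<'E'
from h import *
import cv2
T,S=cal("top"),cal("side"); a=T["image"][135:285,310:510,::-1];b=S["image"][110:300,230:430,::-1]
cv2.imwrite("pics/p5.png",np.hstack([cv2.resize(x,(400,h),interpolation=2) if 0 else cv2.copyMakeBorder(cv2.resize(x,(400,h),interpolation=2),0,400-h,0,0,0) for x,h in((a,300),(b,380))]))
E
python3 g.py .4732 .3457 .021
```

```text
[0.4747 0.3412 0.2716] [179.97   0.    89.79] 0.0848 30.9 [0.1 0.2 0.5]
tool shift [ 0.0045 -0.0017  0.2506]
```

View pics/p5.png

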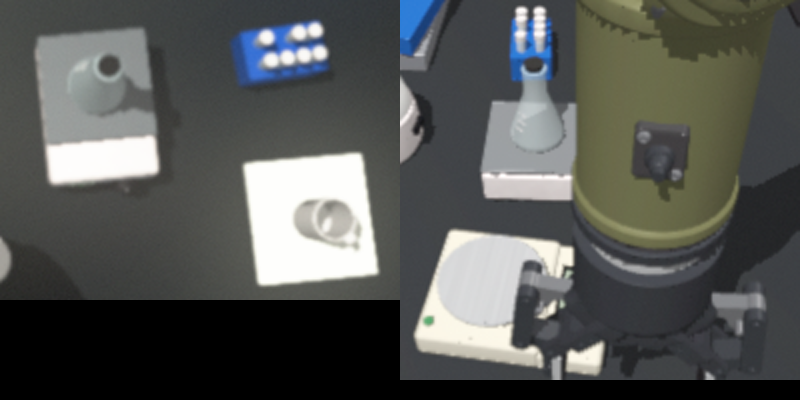

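The flask stands on the stirrer (stopper at 364.3,167.8) and the beaker on the tile (rim at about 476.8,244.3). I'll check how well they're centred and then descend on the jar.

```bash
python3 - <<'E'
from h import *
T,S=cal("top"),cal("side")
print("stopper",plane(T,[(364.3,167.8)],.183),plane(S,[(297,142)],.183),"rim",plane(T,[(476.8,244.3)],.078))
E
```

```text
stopper [[ 0.61271554 -0.10956088  0.183     ]] [[ 0.61254538 -0.10578692  0.183     ]] rim [[ 0.45423881 -0.38121067  0.078     ]]
```

Call:
nudge_tcp:
  deltas:
    - {"aperture": 0.085,"x": 0.004,"y": -0.001,"z": 0.05}
    - {"aperture": 0.085,"x": 0.004,"y": -0.001,"z": 0.1}
    - {"aperture": 0.085,"x": 0.004,"y": -0.001,"z": 0.15}
    - {"aperture": 0.085,"x": 0.004,"y": -0.001,"z": 0.19}
    - {"aperture": 0.085,"x": 0.004,"y": -0.001,"z": 0.22}
    - {"aperture": 0.085,"x": 0.004,"y": -0.001,"z": 0.24}
    - {"aperture": 0.085,"x": 0.004,"y": -0.001,"z": 0.25}
    - {"aperture": 0.085,"x": 0.004,"y": -0.001,"z": 0.25}
    - {"aperture": 0.085,"x": 0.004,"y": -0.001,"z": 0.25}
    - {"aperture": 0.03,"x": 0.004,"y": -0.001,"z": 0.25}
    - {"aperture": 0.03,"x": 0.004,"y": -0.001,"z": 0.25}
    - {"aperture": 0.03,"x": 0.004,"y": -0.001,"z": 0.25}
    - {"aperture": 0.03,"x": 0.004,"y": -0.001,"z": 0.25}
    - {"aperture": 0.03,"x": 0.004,"y": -0.001,"z": 0.25}
    - {"aperture": 0.03,"x": 0.004,"y": -0.001,"z": 0.25}
    - {"aperture": 0.03,"x": 0.004,"y": -0.001,"z": 0.25}
    - {"aperture": 0.03,"x": 0.004,"y": -0.001,"z": 0.25}
  grip_n: 30

```text
time_s: 32.7
tcp_pos: [0.4734, 0.3477, 0.0228]
ee_rot: [179.9, -0.1, 90.0]
wrist_force: [-1.3, -0.1, 6.6]
gripper_width: 0.0518
grasp_force: 31.1
```

Call:
nudge_tcp:
  deltas:
    - {"aperture": 0.03,"z": -0.01}
    - {"aperture": 0.03,"z": -0.04}
    - {"aperture": 0.03,"z": -0.08}
    - {"aperture": 0.03,"z": -0.12}
    - {"aperture": 0.03,"x": -0.01,"z": -0.14}
    - {"aperture": 0.03,"x": -0.04,"z": -0.14}
    - {"aperture": 0.03,"x": -0.08,"y": 0.02,"z": -0.14}
    - {"aperture": 0.03,"x": -0.12,"y": 0.05,"z": -0.14}
    - {"aperture": 0.03,"x": -0.16,"y": 0.08,"z": -0.14}
    - {"aperture": 0.03,"x": -0.19,"y": 0.11,"z": -0.14}
    - {"aperture": 0.03,"x": -0.22,"y": 0.14,"z": -0.14}
    - {"aperture": 0.03,"x": -0.234,"y": 0.155,"z": -0.13}
    - {"aperture": 0.03,"x": -0.234,"y": 0.155,"z": -0.1}
    - {"aperture": 0.03,"x": -0.234,"y": 0.155,"z": -0.08}
    - {"aperture": 0.03,"x": -0.234,"y": 0.155,"z": -0.065}
    - {"aperture": 0.03,"x": -0.234,"y": 0.155,"z": -0.06}
    - {"aperture": 0.03,"x": -0.234,"y": 0.155,"z": -0.058}
    - {"aperture": 0.03,"x": -0.234,"y": 0.155,"z": -0.058}
    - {"aperture": 0.03,"x": -0.234,"y": 0.155,"z": -0.058}

```text
time_s: 34.6
tcp_pos: [0.6284, 0.1133, 0.0806]
ee_rot: [179.9, -0.0, 90.0]
wrist_force: [-0.4, -0.2, -1.1]
gripper_width: 0.0519
grasp_force: 31.9
```

```bash
python3 g.py .628 .1135 .075
```

```text
[0.6284 0.1133 0.0806] [ 1.7989e+02 -4.0000e-02  8.9980e+01] 0.0519 34.6 [-0.4 -0.2 -1.1]
tool shift [ 0.0002 -0.0004  0.0056]
```

Call:
nudge_tcp:
  deltas:
    - {"aperture": 0.03,"z": 0.001}
    - {"aperture": 0.03,"z": 0.002}
    - {"aperture": 0.03,"z": 0.003}
    - {"aperture": 0.03,"z": 0.004}
    - {"aperture": 0.03,"z": 0.0045}
    - {"aperture": 0.03,"z": 0.0045}
    - {"aperture": 0.03,"z": 0.0045}

```text
time_s: 35.3
tcp_pos: [0.6276, 0.1129, 0.0749]
ee_rot: [-180.0, -0.0, 90.0]
wrist_force: [-0.4, -0.6, 0.2]
gripper_width: 0.0519
grasp_force: 32.0
```

Call:
nudge_tcp:
  deltas:
    - {"aperture": 0.03,"z": 0.0005}
    - {"aperture": 0.03,"z": 0.001}
    - {"aperture": 0.03,"z": 0.001}
    - {"aperture": 0.03,"z": 0.001}

```text
time_s: 35.7
tcp_pos: [0.6276, 0.113, 0.0749]
ee_rot: [-180.0, -0.0, 90.0]
wrist_force: [-3.2, -0.5, 6.1]
gripper_width: 0.0516
grasp_force: 32.4
```

Call:
nudge_tcp:
  deltas:
    - {"aperture": 0.03,"z": 0.0005}
    - {"aperture": 0.03,"z": 0.001}
    - {"aperture": 0.03,"z": 0.001}
    - {"aperture": 0.03,"z": 0.001}

```text
time_s: 36.1
tcp_pos: [0.6276, 0.113, 0.0748]
ee_rot: [-180.0, -0.1, 90.0]
wrist_force: [-5.9, -0.2, 11.2]
gripper_width: 0.0516
grasp_force: 32.9
```

In contact. I'll relax by 2 mm, open, lift and move clear towards -x.

Call:
nudge_tcp:
  deltas:
    - {"aperture": 0.03,"z": -0.001}
    - {"aperture": 0.03,"z": -0.002}
    - {"aperture": 0.085,"z": -0.002}
    - {"aperture": 0.085,"z": -0.002}
    - {"aperture": 0.085,"z": -0.002}
    - {"aperture": 0.085,"z": -0.002}
    - {"aperture": 0.085,"z": -0.002}
    - {"aperture": 0.085,"z": -0.002}
    - {"aperture": 0.085,"z": -0.03}
    - {"aperture": 0.085,"z": -0.07}
    - {"aperture": 0.085,"z": -0.12}
    - {"aperture": 0.085,"z": -0.17}
    - {"aperture": 0.085,"z": -0.2}
    - {"aperture": 0.085,"x": 0.05,"y": -0.05,"z": -0.2}
    - {"aperture": 0.085,"x": 0.1,"y": -0.08,"z": -0.2}
    - {"aperture": 0.085,"x": 0.15,"y": -0.11,"z": -0.2}
    - {"aperture": 0.085,"x": 0.2,"y": -0.13,"z": -0.2}
    - {"aperture": 0.085,"x": 0.24,"y": -0.15,"z": -0.2}
    - {"aperture": 0.085,"x": 0.24,"y": -0.15,"z": -0.2}
    - {"aperture": 0.085,"x": 0.24,"y": -0.15,"z": -0.2}

```text
time_s: 38.1
tcp_pos: [0.4731, 0.3599, 0.2723]
ee_rot: [-179.9, -0.1, 90.6]
wrist_force: [-0.1, 0.0, -0.4]
gripper_width: 0.0852
grasp_force: 0.0
```

```bash
python3 - <<'E'
from h import *
import cv2
T,S=cal("top"),cal("side")
cv2.imwrite("pics/p6.png",cv2.resize(T["image"][130:280,130:510,::-1],(798,315),interpolation=2))
cv2.imwrite("pics/p7.png",S["image"][:,:,::-1])
E
python3 g.py
```

```text
[0.4772 0.3536 0.2726] [1.800e+02 4.000e-02 9.009e+01] 0.0849 38.2 [ 0.4 -0.   0.4]
```

View pics/p6.png

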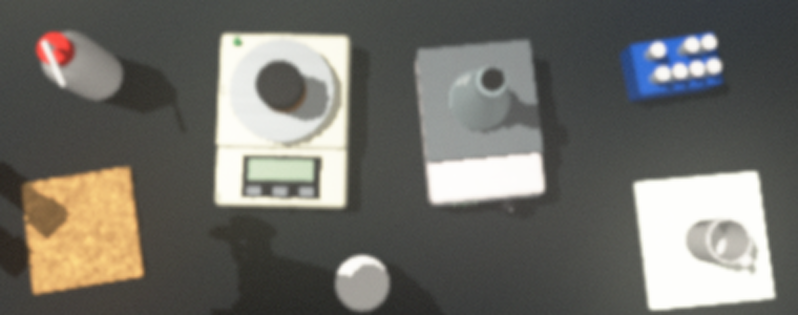

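View pics/p7.png

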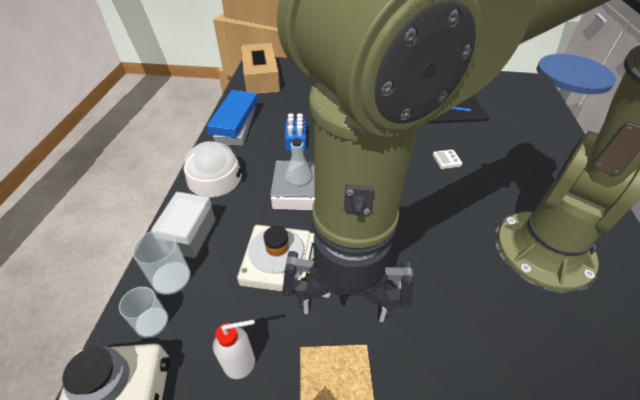

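The top view shows the jar on the pan (lid at 263.6,170.8), the flask on the stirrer and the beaker on the tile, with the bystanders where they were. The side view confirms the jar and flask are upright. One last check that the jar is centred.

```bash
python3 - <<'E'
from h import *
T,S=cal("top"),cal("side")
print("jar",plane(T,[(130+281/2.1-.3,130+86/2.1-.3)],.104),plane(S,[(275.5,235)],.104),"pan",plane(T,[(130+285.5/2.1-.3,130+92.5/2.1-.3)],.058))
E
```

```text
jar [[0.62420465 0.10764664 0.104     ]] [[0.62746563 0.11105348 0.104     ]] pan [[0.62615317 0.10827601 0.058     ]]
```

Jar and pan centres agree to within about 2 mm, so I'm handing the job in.

```bash
python3 -c "
from cell import robot, cams
print(robot.finish_job())"
```

```text
the job is handed in; nothing more can be done
None
```

The job is handed in at about 38 s: the flask is on the stirrer, the beaker on the tile and the jar on the balance, each upright and within about 2 mm of centre; one mis-aimed first grip pushed the beaker about 10 mm across the stirrer plate before I regrasped it, and the bystanders look unmoved.

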